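# Draw out a headlamp washer nozzle and hold it for cleaning

### The job

The pop-up headlamp washer unit is clamped at a slant in the blue vise. Take its black nozzle head gently and draw it slowly and straight along the tube, without wrenching it sideways, until the steel rod is about halfway out (about 40 mm of its 80 mm travel), and finish still holding it there so that the rod can be wiped: its spring would snap it back, so do not let go, and do not run it against its stop. Leave the bottle, tub, brush and loose cover where they are.

Things in the scene. Friction and masses are not known exactly. Their poses are not given: they have to be found in the camera images.
- nozzle (a point): centre of the black plastic nozzle head, a block 28 (its x) by 40 (its y) by 30 mm (its z); z runs along the rod, out of the tube. Two brass jets stand 7 mm proud of its -x face: pinch it across the two plain faces 40 mm apart (along y, 28 mm wide). Thin plastic: 20 to 40 N a finger holds it well, over 60 N harms it.
- plunger: the loose plunger, about 90 g: square piston in the tube (so it does not turn), steel rod 18 mm thick with 0.8 mm play all round in the collar, nozzle head on top. Its spring pulls it in with 3 N at home, 7 N at 40 mm out, 10 N at its stop 80 mm out; over about 10 N sideways on the head wrenches the drawn rod. Origin: underside of the piston, inside the tube; axes as the vise's.
- collar (a point): centre of the upper face of the black guide collar (49 mm across) at the tube's mouth; its z is the bore's axis, pointing out of the tube, slanted 20 degrees from upright towards the vise's -x side; y is level. Plunger home: nozzle point 27 mm along this z, underside of the head 12 mm. Half out: nozzle point at 67 mm.
- tube: the fixed off-white tube, 42 mm thick, 140 mm long with its collar, clamped in the vise; origin at the centre of its bottom, z along the bore, outwards. A 58 mm flange ring sits 29 to 34 mm below the collar's face.
- vise: blue drill-press vise, fixed to the bench, about 166 mm over its feet (x), 246 mm with its screw (y), 72 mm high, jaws closing along its y; origin on the bench under its jaws. The tube leans towards its -x side.
- detergent_mid (a point): middle of a white detergent bottle with red cap, 68 mm thick, 190 mm high; bystander
- tub_mid (a point): middle of a red open tub, 84 mm wide, 85 mm high; bystander
- cover_mid (a point): middle of the loose silver clip-on nozzle cover lying on the bench, 75 by 45 by 14 mm; bystander
- brush_mid (a point): middle of a blue-handled flat brush lying on the bench, 190 mm long, 42 mm wide, 20 mm high; bystander
Mind the look-alikes: they are no part of the job. What is shaped like the plunger but green or white is not meant.

How it is judged:
By the outcome, as a careful person would: the job done as asked, in the order asked, and still so for the second after the job is handed in, while the arm keeps its last pose, push and grip.
It also fails if it takes over 32 s, if anything falls off the work surface, if the arm or the gripper's body presses on something with over 40 N, if the wrist force passes 120 N, or if a joint passes its speed limit or range.

### The arm

A 7-joint arm with a two-finger parallel gripper is mounted at the origin on the work surface. World frame = base frame: x ahead of the robot, y to its left, z up, the work surface at z = 0. Lengths are in m, angles in rad, forces in N, time in s.
With the tool pointing down it reaches from about 0.425 to 1.025 m from the base axis. Payload 3.6 kg.
Tool frame: the origin (TCP) lies midway between the tips of the shut fingers; the grasp point (between the pads) lies 19 mm behind it; z points along the fingers, x is the direction in which the jaws open and shut, and the axes are right-handed (so a half turn about z gives the same grasp; the last joint's range is limited). The gripper opens to 85 mm and grips with 20 to 120 N. Pads are 22 mm wide; open, the fingers measure 114 mm over their backs; the gripper's body (76 mm by 85 mm) begins 54 mm behind the grasp point. The pads swing forward as they close: fully open they stand 13 mm farther back than shut.
Start: joints at [-0.093, 0.591, 0.048, 1.609, -0.033, 0.943, -0.034], TCP at [0.725, 0, 0.231] pointing down, gripper open.
Joint ranges: [-2.69, 2.69], [-0.47, 2.24], [-1.27, 1.36], [0.19, 2.51], [-1.53, 4.68], [0.08, 2.07], [-3.09, 3.09]. Speed limits (rad/s): [2.57, 2.57, 3.14, 3.14, 3.14, 3.14, 3.14].

### API

Orientations are given as a rotation vector (axis times angle).
In Python, from rig import ctrl gives the robot as it stands. The module is installed in compiled form; this text tells all that it offers.
- The arm moves only by the tool arm_command, never from a script. Its argument "steps" is a list of rows, each an object of numbers: "x", "y", "z": the shift along the tool's x, y, z each as a share of 100 cm, from -1 to 1; "ax", "ay", "az": the turn, a rotation vector about the tool's x, y, z each as a share of 30 degrees, from -1 to 1; "claw": the gripper command: -1 is shut, 1 is fully open, values between are in proportion. A call has 1 to 20 rows; each row is the pose to reach, as a shift and turn from the pose measured when the call began, along the tool's axes at that moment; what a row does not reach only later rows make up. A row lasts 1/8 s, in which the tool goes at most 62.5 mm and 10.7 degrees, less where a joint would pass 70% of its speed; a pose out of reach is approached as far as the arm can. A call with a number of a shift or a turn outside -1 to 1 is refused whole. A call with a gripper value outside its range is refused whole. The fingers move at their own pace and stop on an object; the grip force is fixed at half the most. Time passes only in rows, so rows that repeat a pose let the fingers close. It gives the time, the measured TCP pose, the force and the opening at its end, in the units of the state.
- ctrl.get_state(): the state, without advancing time (a new reading comes with each control period).
- ctrl.read_camera(name): name is "scene" or "side" or "wrist"; returns a dict with "img" (480x640x3 uint8, red, green, blue), "vertical_fov" (degrees; the focal length in pixels is half the picture's height over the tangent of half this angle, whatever the lens; pixels are square), "cx", "cy" (the principal point, pixels), "cam_to_world" (4x4, takes a point from camera to world coordinates); the wrist camera has in their place "mount" (4x4, takes a point from camera to tool coordinates, whose origin is the TCP and whose axes are the tool frame's). Camera axes: x right, y down, z forward; pixel columns grow to the right and rows downward; lengths in m; the calibration is good to about 2 mm. A picture is of the moment at which its call begins: read the wrist's pose just before it. There is no depth.
- ctrl.close_job(): hands the job in, once; it reports no verdict.
Trained networks look in a picture, given as the dict that the camera call returned (one of the last four; its "shot" number tells which), for a name from the list of things; names that differ only in an ending like _2 or _b are one class to them, and where a whole thing is asked for, a point or a joint stands for the part that bears it (a point fixed in the world has none). Each returns a list of dicts, best first, with "p" (0 to 1); they miss things now and then, are a little off and sometimes report something else, mostly with a low value. They report only what shows in the picture. A call takes as long as a camera call. They do not tell look-alikes from the thing itself.
- ctrl.boxes_of(label, picture): "xyz" ([x, y, z] in m, in world coordinates, good to about 4 mm: the middle of the surface that is visible of it).
- ctrl.trace(label, picture): "region" (480x640 bool, what is visible of it).
The state is a dict: "clock": time; "qpos": joint angles; "dq": joint speeds; "tau": joint torques, N m; "tcp_pos": TCP position; "ee_rot": TCP orientation; "wrist_force": force on the tool from outside, world axes, zero at the start; "wrist_torque": the same for the moment, N m; "opening": opening from 0.0 (shut) to 1.0 (fully open).
Only numpy, scipy, OpenCV 4.12 (cv2) and the standard library are available. Lean on these libraries where they do the work, as an engineer would, in place of code of your own. Each camera call takes 0.05 s, during which the arm holds its last target. There are 200 camera calls.

## Working session

There is one attempt and no reset: what is moved stays moved. The work goes in short steps, Python scripts to look and compute and a tool call to move; the robot and the scene stay as the last step left them, time stands still between calls to the robot, and variables do not carry over. Pictures are saved under pics/ and viewed, about 8 in all and at most 12, crops included, and the job is handed in when it is done.

Besides the shell and the picture viewer there is one more tool, called after ">>>" in YAML: its name, and indented under it one key for each argument. arm_command: Moves the arm, as the interface text tells. Shift numbers are shares of 100 cm and turn numbers shares of 30 degrees, none past 1 either way. Its arguments: {"type":"object","properties":{"steps":{"type":"array"}},"required":["steps"]}

```bash
mkdir -p pics
cat > h.py <<'E'
import numpy as np, cv2, pickle
from scipy.spatial.transform import Rotation as R
from rig import ctrl
def save(n,img): cv2.imwrite(f'pics/{n}.png',img[:,:,::-1])
def K(d):
    f=240/np.tan(np.radians(d['vertical_fov'])/2); return f,d['cx'],d['cy']
def proj(d,T,p):
    q=np.linalg.inv(T)@np.append(p,1); f,cx,cy=K(d); return np.array([cx+f*q[0]/q[2],cy+f*q[1]/q[2]])
def ray(d,T,u,v):
    f,cx,cy=K(d); r=T[:3,:3]@np.array([(u-cx)/f,(v-cy)/f,1]); return T[:3,3],r/np.linalg.norm(r)
def wristT(d,s):
    T=np.eye(4);T[:3,:3]=R.from_rotvec(s['ee_rot']).as_matrix();T[:3,3]=s['tcp_pos'];return T@d['mount']
E
python3 - <<'E'
from h import *
s=ctrl.get_state();print(s['clock'],s['tcp_pos'],s['ee_rot'],s['opening'])
for n in ['scene','side']:
    d=ctrl.read_camera(n);save(n,d['img']);pickle.dump(d,open(n+'.pkl','wb'))
    print(n,d['vertical_fov'],np.round(d['cam_to_world'],3).tolist())
    for l in ['nozzle','collar','tube','vise','plunger']:
        print(l,[(round(b['p'],2),np.round(b['xyz'],3).tolist(),proj(d,d['cam_to_world'],b['xyz']).astype(int).tolist()) for b in ctrl.boxes_of(l,d)])
E
```

```text
0.0 [7.24168606e-01 8.87987401e-06 2.30131732e-01] [ 3.14147223e+00  1.39771359e-04 -3.56364406e-03] 1.001754063747114
scene 50.56429218768663 [[-0.876, 0.38, -0.299, 0.81], [0.483, 0.679, -0.552, 0.609], [-0.007, -0.628, -0.778, 0.953], [0.0, 0.0, 0.0, 1.0]]
nozzle [(0.86, [0.498, 0.053, 0.209], [312, 234]), (0.77, [0.342, 0.119, 0.025], [387, 282])]
collar [(0.65, [0.536, 0.051, 0.135], [295, 264])]
tube [(0.88, [0.536, 0.055, 0.129], [296, 268]), (0.2, [0.501, 0.049, 0.212], [309, 233])]
vise [(0.57, [0.54, 0.064, 0.046], [297, 295])]
plunger [(0.95, [0.503, 0.054, 0.211], [309, 235]), (0.8, [0.345, 0.113, 0.023], [384, 281]), (0.63, [0.447, -0.253, 0.023], [271, 195])]
side 56.393946972531445 [[-0.976, -0.132, 0.172, 0.379], [-0.217, 0.617, -0.756, 0.721], [-0.006, -0.776, -0.631, 0.718], [0.0, 0.0, 0.0, 1.0]]
nozzle [(0.91, [0.492, 0.056, 0.21], [343, 227]), (0.84, [0.334, 0.118, 0.029], [414, 329]), (0.56, [0.422, -0.252, 0.024], [389, 218]), (0.29, [0.518, 0.073, 0.054], [328, 290])]
collar [(0.6, [0.524, 0.059, 0.133], [326, 257])]
tube [(0.81, [0.522, 0.057, 0.136], [328, 255])]
vise [(0.86, [0.518, 0.073, 0.052], [328, 291])]
plunger [(0.92, [0.338, 0.12, 0.025], [412, 331]), (0.82, [0.428, -0.253, 0.023], [387, 218]), (0.56, [0.492, 0.059, 0.209], [343, 229])]
```

View pics/scene.png

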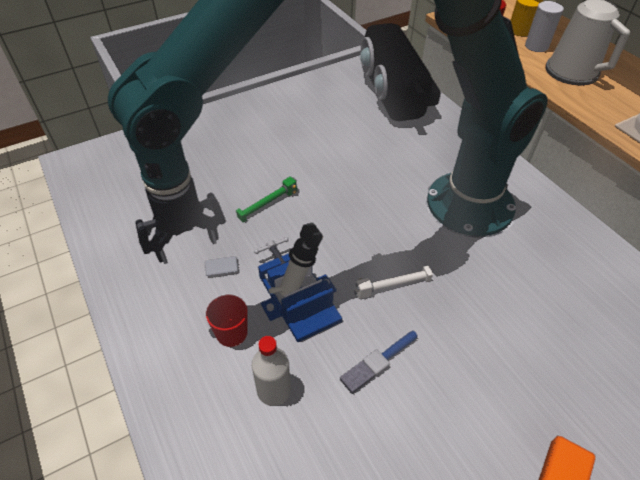

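View pics/side.png

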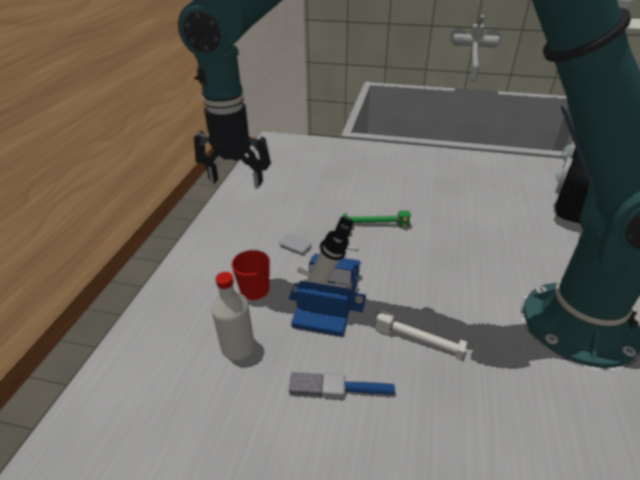

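In the scene picture the true unit is the black head at (309,235) on the off-white tube in the blue vise. The green one at (268,200) and the white one at (395,282) lie loose on the bench, so they are look-alikes. I'll move above the unit while turning the jaws towards y, then confirm it in a close crop.

>>> arm_command:
  steps:
    - {"x": 0, "y": 0, "z": -0.06, "az": 0.3, "claw": 1}
    - {"x": -0.03, "y": -0.01, "z": -0.12, "az": 0.6, "claw": 1}
    - {"x": -0.08, "y": -0.03, "z": -0.14, "az": 1, "claw": 1}
    - {"x": -0.14, "y": -0.05, "z": -0.14, "az": 1, "claw": 1}
    - {"x": -0.18, "y": -0.05, "z": -0.14, "az": 1, "claw": 1}
    - {"x": -0.18, "y": -0.05, "z": -0.14, "az": 1, "claw": 1}

```text
$.steps[0]: bad value
```

>>> arm_command:
  steps:
    - {"az": 0.33, "claw": 1}
    - {"az": 0.66, "claw": 1}
    - {"az": 1, "claw": 1}
    - {"az": 1, "claw": 1}

```text
$.steps[0]: bad value
```

>>> arm_command:
  steps:
    - {"az": 0.33, "claw": 1}
    - {"az": 0.66, "claw": 1}
    - {"az": 1, "claw": 1}
    - {"az": 1, "claw": 1}
    - {"az": 1, "claw": 1}

```text
$.steps[0]: bad value
```

Run:
```python
from h import *
s=ctrl.get_state();print(s['clock'],s['tcp_pos'],s['ee_rot'],s['qpos'])
d=ctrl.read_camera('wrist');d['T']=wristT(d,s);pickle.dump(d,open('wrist.pkl','wb'))
print(d['vertical_fov'],np.round(d['mount'],3).tolist())
for l in ['nozzle','collar','tube']:
    print(l,[(round(b['p'],2),np.round(b['xyz'],3).tolist(),proj(d,d['T'],b['xyz']).astype(int).tolist()) for b in ctrl.boxes_of(l,d)])
M={}
M['wrist']={l:ctrl.trace(l,d) for l in ['nozzle','collar','tube','vise']}
a=pickle.load(open('scene.pkl','rb'));b=pickle.load(open('side.pkl','rb'))
for n in ['scene','side']:
    e=pickle.load(open(n+'.pkl','rb'))
    M[n]={l:ctrl.trace(l,e) for l in ['nozzle','tube','vise']} 
for n in M:
  for l in M[n]:
    for t in M[n][l]: 
        v,u=np.nonzero(t['region']);print(n,l,round(t['p'],2),t['region'].sum(),u.mean().round(1),v.mean().round(1))
pickle.dump(M,open('M.pkl','wb'))
c1=cv2.resize(a['img'][210:350,240:360],(400,467),interpolation=cv2.INTER_CUBIC)
c2=cv2.resize(d['img'],(400,300));c2=np.vstack([c2,np.zeros((167,400,3),np.uint8)])
save('crop',np.hstack([c1,c2]));save('wrist1',d['img'])
```

```text
0.6 [7.25015546e-01 1.11452826e-05 2.31332477e-01] [3.14154967e+00 1.24654136e-04 1.61004225e-04] [-0.09352221  0.59114648  0.04840247  1.60852312 -0.03327307  0.94262836
 -0.03368903]
60.38145157111096 [[1.0, -0.0, 0.001, -0.0], [-0.0, 0.955, 0.295, -0.074], [-0.001, -0.295, 0.955, -0.144], [0.0, 0.0, 0.0, 1.0]]
nozzle []
collar [(0.64, [0.552, 0.047, 0.1], [57, 158])]
tube [(0.74, [0.554, 0.044, 0.098], [62, 162])]
wrist collar 0.88 7698 60.0 166.0
wrist tube 0.74 7672 60.1 165.9
wrist vise 0.89 41791 87.7 157.2
scene nozzle 0.82 773 389.4 281.9
scene nozzle 0.76 715 268.4 198.1
scene tube 0.56 1193 296.1 267.9
scene vise 0.96 5350 298.2 290.7
scene vise 0.25 535 221.1 265.4
side nozzle 0.88 1205 417.7 333.6
side nozzle 0.87 373 343.9 228.6
side nozzle 0.82 563 384.6 218.4
side tube 0.75 1227 326.2 258.3
side vise 0.58 5098 327.8 289.2
```

View pics/crop.png

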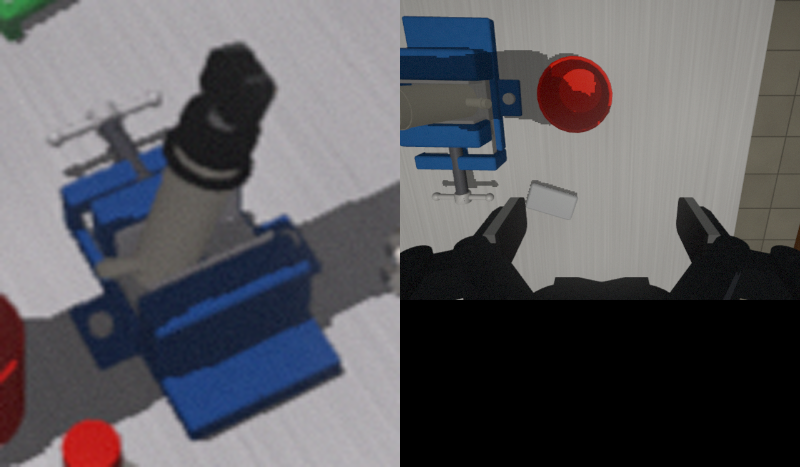

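>>> arm_command:
  steps:
    - {"x": 0, "y": 0, "z": -0.06, "ax": 0, "ay": 0, "az": 0.3, "claw": 1}
    - {"x": -0.03, "y": -0.01, "z": -0.12, "ax": 0, "ay": 0, "az": 0.6, "claw": 1}
    - {"x": -0.08, "y": -0.03, "z": -0.14, "ax": 0, "ay": 0, "az": 1, "claw": 1}
    - {"x": -0.14, "y": -0.05, "z": -0.14, "ax": 0, "ay": 0, "az": 1, "claw": 1}
    - {"x": -0.18, "y": -0.05, "z": -0.14, "ax": 0, "ay": 0, "az": 1, "claw": 1}
    - {"x": -0.18, "y": -0.05, "z": -0.14, "ax": 0, "ay": 0, "az": 1, "claw": 1}

```text
clock: 2.05
tcp_pos: [0.5418, 0.0502, 0.3717]
ee_rot: [-3.035, 0.811, 0.002]
wrist_force: [0.5, -1.0, -0.1]
opening: 1.001
```

>>> arm_command:
  steps:
    - {"x": 0, "y": 0, "z": 0, "ax": 0, "ay": 0, "az": 0.33, "claw": 1}
    - {"x": 0, "y": 0, "z": 0, "ax": 0, "ay": 0, "az": 0.66, "claw": 1}
    - {"x": 0, "y": 0, "z": 0, "ax": 0, "ay": 0, "az": 1, "claw": 1}
    - {"x": 0, "y": 0, "z": 0, "ax": 0, "ay": 0, "az": 1, "claw": 1}

```text
clock: 2.55
tcp_pos: [0.543, 0.0501, 0.3718]
ee_rot: [-2.723, 1.567, 0.001]
wrist_force: [0.1, -0.4, -0.7]
opening: 1.002
```

>>> arm_command:
  steps:
    - {"x": 0, "y": 0, "z": 0, "ax": 0, "ay": 0, "az": 0.33, "claw": 1}
    - {"x": 0, "y": 0, "z": 0, "ax": 0, "ay": 0, "az": 0.66, "claw": 1}
    - {"x": 0, "y": 0, "z": 0, "ax": 0, "ay": 0, "az": 1, "claw": 1}
    - {"x": 0, "y": 0, "z": 0, "ax": 0, "ay": 0, "az": 1, "claw": 1}

```text
clock: 3.05
tcp_pos: [0.5436, 0.0501, 0.3717]
ee_rot: [2.229, -2.213, 0.0]
wrist_force: [0.1, 1.0, -0.8]
opening: 1.002
```

Run:
```python
from h import *
s=ctrl.get_state();print(s['clock'],s['tcp_pos'],s['ee_rot'],s['qpos'])
d=ctrl.read_camera('wrist');d['T']=wristT(d,s);pickle.dump(d,open('wrist.pkl','wb'))
for l in ['nozzle','collar','tube']:
    print(l,[(round(b['p'],2),np.round(b['xyz'],3).tolist(),proj(d,d['T'],b['xyz']).astype(int).tolist()) for b in ctrl.boxes_of(l,d)])
M={l:ctrl.trace(l,d) for l in ['nozzle','collar','tube','vise']}
for l in M:
    for t in M[l]: 
        v,u=np.nonzero(t['region']);print(l,round(t['p'],2),t['region'].sum(),u.mean().round(1),v.mean().round(1))
pickle.dump(M,open('Mw.pkl','wb'))
save('wrist2',np.clip(d['img'].astype(float)*1.5,0,255).astype(np.uint8))
```

```text
3.05 [0.54357749 0.05006727 0.37173347] [ 2.22949119e+00 -2.21334316e+00  2.86613770e-04] [-0.45728931  0.22620907  0.3467379   1.86162192 -0.086907    1.06830251
 -1.64031604]
nozzle [(0.85, [0.453, -0.253, 0.028], [563, 256]), (0.82, [0.502, 0.046, 0.213], [324, 271]), (0.25, [0.483, 0.257, 0.018], [154, 228])]
collar [(0.72, [0.536, 0.044, 0.154], [326, 211])]
tube [(0.8, [0.536, 0.044, 0.144], [327, 210])]
nozzle 0.89 2357 331.7 270.1
nozzle 0.78 2086 274.4 332.0
nozzle 0.6 3063 563.2 251.8
collar 0.69 4123 330.5 206.6
tube 0.88 4137 330.5 206.3
tube 0.3 2364 331.7 270.2
vise 0.95 18057 336.0 191.6
```

View pics/wrist2.png

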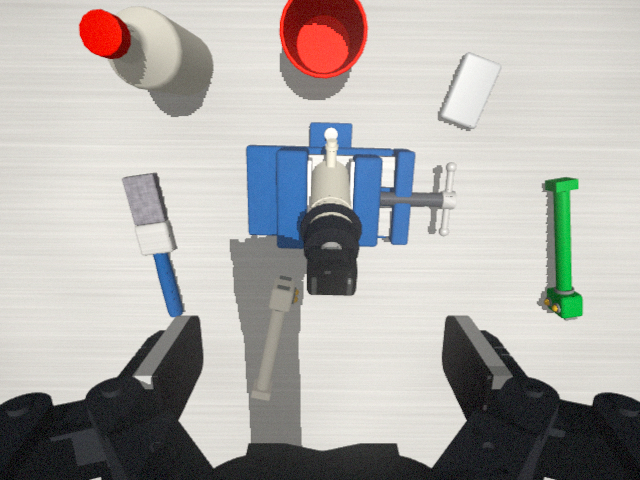

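The wrist picture confirms it: the black head at (331,275) sits on the tube in the blue vise and leans towards the base. The white look-alike is at (275,332) and the green one at (565,250). I'll fit the known geometry to the dark pixels in the three views.

```bash
cat > fit.py <<'E'
from h import *
from scipy.optimize import minimize
def axes(yaw,t=np.radians(20)):
    Rz=R.from_euler('z',yaw).as_matrix(); return Rz@R.from_euler('y',-t).as_matrix()
def cyl(r,a,b):
    th=np.linspace(0,2*np.pi,40); c=np.c_[r*np.cos(th),r*np.sin(th)]
    return np.vstack([np.c_[c,0*th+a],np.c_[c,0*th+b]])
def box(x0,x1,y0,y1,z0,z1): return np.array([[x,y,z] for x in(x0,x1) for y in(y0,y1) for z in(z0,z1)])
def parts(e,cb): return [cyl(.029,-.034,-.029),cyl(.0245,cb,0),cyl(.021,-.034,0),cyl(.009,0,.012+e),box(-.014,.014,-.02,.02,.012+e,.042+e)]
def render(d,T,C,yaw,e,cb,S=4):
    m=np.zeros((480*S,640*S),np.uint8);A=axes(yaw);f,cx,cy=K(d);Ti=np.linalg.inv(T)
    for p in parts(e,cb):
        q=(C+p@A.T)@Ti[:3,:3].T+Ti[:3,3]; uv=np.c_[cx+f*q[:,0]/q[:,2],cy+f*q[:,1]/q[:,2]]
        h=cv2.convexHull(((uv+.5)*S*16).round().astype(np.int32)); cv2.fillConvexPoly(m,h,255,shift=4)
    return cv2.resize(m,(640,480),interpolation=cv2.INTER_AREA).astype(float)/255
def dark(d,T,c,rad=.09,th=55):
    u=proj(d,T,c); f=K(d)[0]; z=(np.linalg.inv(T)@np.append(c,1))[2]; r=f*rad/z
    v,uu=np.mgrid[:480,:640]; m=(d['img'].max(2)<th)&(np.hypot(uu-u[0],v-u[1])<r)
    n,l,st,_=cv2.connectedComponentsWithStats(cv2.morphologyEx(m.astype(np.uint8),cv2.MORPH_CLOSE,np.ones((5,5))))
    return (l==1+st[1:,4].argmax()).astype(float)
def fit(views,x0,e=0.0,fix=None):
    def cost(x):
        return sum(np.abs(render(d,T,x[:3],x[3],e,x[4])-m).sum()/m.sum() for d,T,m in views)
    sim=np.vstack([x0]+[x0+dx for dx in np.diag([.006,.006,.006,.1,.006])])
    r=minimize(cost,x0,method='Nelder-Mead',options=dict(initial_simplex=sim,maxfev=350,xatol=1e-5,fatol=1e-4)); return r.x,r.fun
E
python3 - <<'E'
from fit import *
V={}
g=np.array([.51,.05,.185])
for n in ['wrist','scene','side']:
    d=pickle.load(open(n+'.pkl','rb'));T=d.get('T') if n=='wrist' else d['cam_to_world'];V[n]=(d,T,dark(d,T,g))
x0=np.array([.515,.05,.17,0.,-.02])
out=[]
for sel in [['wrist','scene','side'],['wrist'],['wrist','scene'],['wrist','side']]:
    x,f=fit([V[n] for n in sel],x0);print(sel,np.round(x,4),'yaw deg',round(np.degrees(x[3]),2),round(f,3),'nozzle',np.round(x[:3]+axes(x[3])[:,2]*.027,4))
    if len(sel)==3: xa=x
ims=[]
for n in V:
    d,T,m=V[n];im=d['img'].copy()
    for mm,c in((m,(255,0,0)),(render(d,T,xa[:3],xa[3],0,xa[4])>.5,(0,255,0))):
        cs,_=cv2.findContours(mm.astype(np.uint8),cv2.RETR_EXTERNAL,cv2.CHAIN_APPROX_NONE);cv2.drawContours(im,cs,-1,c,1)
    u,v=proj(d,T,g).astype(int);w=70 if n=='wrist' else 45
    ims.append(cv2.resize(im[v-w:v+w,u-w:u+w],(266,266),interpolation=cv2.INTER_NEAREST))
save('fit1',np.hstack(ims))
E
```

```text
['wrist', 'scene', 'side'] [ 0.5052  0.0411  0.1681 -0.0742 -0.0117] yaw deg -4.25 0.418 nozzle [0.496  0.0418 0.1935]
['wrist'] [0.5027 0.041  0.1616 0.     0.0096] yaw deg 0.0 0.054 nozzle [0.4935 0.041  0.1869]
['wrist', 'scene'] [ 0.5045  0.0409  0.1662 -0.0378 -0.0179] yaw deg -2.16 0.22 nozzle [0.4952 0.0413 0.1916]
['wrist', 'side'] [ 5.056e-01  4.100e-02  1.687e-01 -5.000e-02 -5.000e-04] yaw deg -2.86 0.267 nozzle [0.4964 0.0415 0.194 ]
```

View pics/fit1.png

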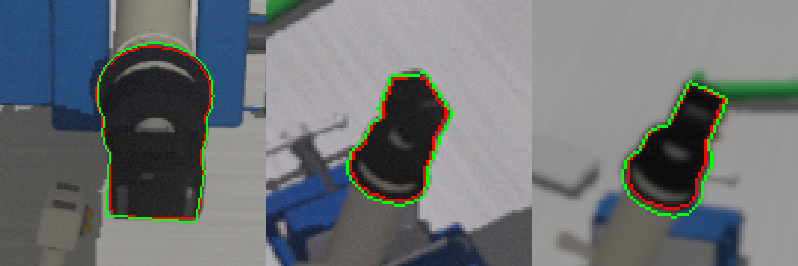

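```bash
cat > plan.py <<'E'
from fit import *
def to_tool(s,p,Rw=None):
    A=R.from_rotvec(s['ee_rot']); sh=A.inv().apply(np.asarray(p)-s['tcp_pos'])
    t=None if Rw is None else np.degrees((A.inv()*R.from_matrix(Rw)).as_rotvec())/30
    return np.round(sh,4),None if t is None else np.round(t,3)
E
python3 - <<'E'
from plan import *
V={};g=np.array([.505,.042,.18])
for n in ['wrist','scene','side']:
    d=pickle.load(open(n+'.pkl','rb'));T=d.get('T') if n=='wrist' else d['cam_to_world'];V[n]=(d,T,dark(d,T,g,th=75 if n!='wrist' else 65))
x,f=fit(list(V.values()),np.array([.505,.041,.168,-.05,-.012]));yaw=x[3];N=x[:3]+axes(yaw)[:,2]*.027
print(np.round(x,4),np.degrees(yaw),f,'N',N,[int(v[2].sum()) for v in V.values()])
pickle.dump((x,N),open('est.pkl','wb'))
s=ctrl.get_state();Y=axes(yaw)[:,1];z=np.array([0,0,-1.]);Rw=np.c_[-Y,np.cross(z,-Y),z]
for dz in (.05,-.018): print(dz,to_tool(s,N+[0,0,dz],Rw))
E
```

```text
[ 0.5051  0.041   0.1695 -0.0745 -0.0073] -4.266443468702213 0.3346107559849865 N [0.49590843 0.04171387 0.19482531] [4748, 947, 899]
0.05 (array([0.0082, 0.0471, 0.127 ]), array([0.  , 0.  , 0.15]))
-0.018 (array([0.0082, 0.0471, 0.195 ]), array([0.  , 0.  , 0.15]))
```

>>> arm_command:
  steps:
    - {"x": 0.008, "y": 0.047, "z": 0.04, "ax": 0, "ay": 0, "az": 0.13, "claw": 1}
    - {"x": 0.008, "y": 0.047, "z": 0.08, "ax": 0, "ay": 0, "az": 0.13, "claw": 1}
    - {"x": 0.008, "y": 0.047, "z": 0.12, "ax": 0, "ay": 0, "az": 0.13, "claw": 1}
    - {"x": 0.008, "y": 0.047, "z": 0.127, "ax": 0, "ay": 0, "az": 0.13, "claw": 1}
    - {"x": 0.008, "y": 0.047, "z": 0.127, "ax": 0, "ay": 0, "az": 0.13, "claw": 1}

```text
clock: 4.08
tcp_pos: [0.4966, 0.0419, 0.2452]
ee_rot: [-2.149, 2.291, -0.0]
wrist_force: [-0.0, 0.3, 0.6]
opening: 1.002
```

Run:
```python
from plan import *
x,N=pickle.load(open('est.pkl','rb'))
s=ctrl.get_state();print(s['clock'],s['tcp_pos'],s['wrist_force'])
d=ctrl.read_camera('wrist');T=wristT(d,s);d['T']=T;pickle.dump(d,open('wrist3.pkl','wb'))
im=np.clip(d['img'].astype(float)*1.7,0,255).astype(np.uint8)
m=render(d,T,x[:3],x[3],0,x[4])>.5
cs,_=cv2.findContours(m.astype(np.uint8),cv2.RETR_EXTERNAL,cv2.CHAIN_APPROX_NONE);cv2.drawContours(im,cs,-1,(0,255,0),1)
save('wrist3',im)
Y=axes(x[3])[:,1];z=np.array([0,0,-1.]);Rw=np.c_[-Y,np.cross(z,-Y),z];print(to_tool(s,N+[0,0,-.018],Rw))
```

```text
4.075 [0.49658742 0.04186264 0.24524465] [-0.01882011  0.25285329  0.63071784]
(array([0.0002, 0.0007, 0.0684]), array([-0.  ,  0.  ,  0.02]))
```

View pics/wrist3.png

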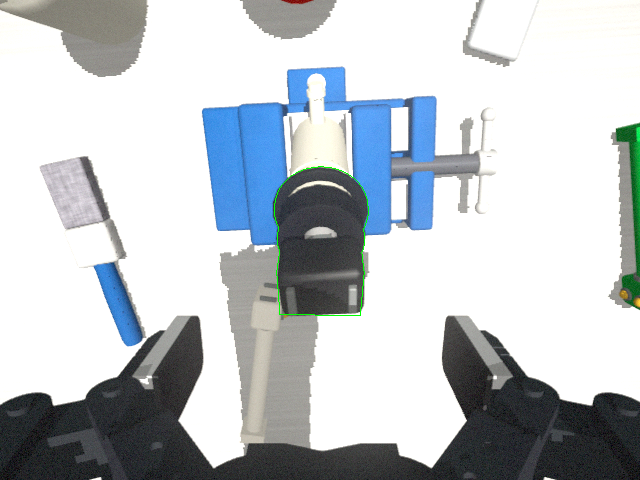

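Run:
```python
from plan import *
x,N=pickle.load(open('est.pkl','rb'))
V={};g=x[:3]+axes(x[3])[:,2]*.01
for n in ['wrist3','wrist','scene','side']:
    d=pickle.load(open(n+'.pkl','rb'));T=d.get('T') if 'wrist' in n else d['cam_to_world'];V[n]=(d,T,dark(d,T,g,th=75 if 'wrist' not in n else 65))
for sel in [['wrist3','wrist'],['wrist3','wrist','scene','side']]:
    y,f=fit([V[n] for n in sel],x+np.array([0,0,0,.03,0]));print(sel,np.round(y,4),np.degrees(y[3]),f,y[:3]+axes(y[3])[:,2]*.027)
# yaw scan at best
for n in V:
    print(n,[round(float(min(np.abs(render(V[n][0],V[n][1],y[:3]+np.array([a,b,0]),w,0,y[4])-V[n][2]).sum() for a in(-.001,0,.001) for b in(-.001,0,.001))),1) for w in np.radians([-8,-6,-4,-2,0,2])])
# vise blue edges: line directions in wrist3 via level-plane homography
d=V['wrist3'][0];T=V['wrist3'][1];im=d['img'].astype(int);b=((im[...,2]-im[...,0])>40).astype(np.uint8)*255
L=cv2.createLineSegmentDetector().detect(b)[0][:,0]
for l in L:
    if np.hypot(l[2]-l[0],l[3]-l[1])<70: continue
    P=[]
    for u,v in(l[:2],l[2:]):
        o,r=ray(d,T,u,v);P.append(o+r*(.07-o[2])/r[2])
    v=P[1]-P[0];print(np.round(l),(np.degrees(np.arctan2(v[1],v[0]))+45)%90-45)
```

```text
['wrist3', 'wrist'] [ 0.504   0.0412  0.1659 -0.0031 -0.0033] -0.17500991316921966 0.16705030140622873 [0.4947638  0.04126423 0.19129079]
['wrist3', 'wrist', 'scene', 'side'] [ 0.505   0.0411  0.1688 -0.0323 -0.0073] -1.8527564121511892 0.42956493511349275 [0.49578664 0.04137668 0.19415209]
wrist3 [1504.6, 1344.4, 1189.0, 1076.3, 1059.7, 1161.5]
wrist [621.5, 557.2, 506.2, 470.2, 448.7, 446.9]
scene [97.3, 100.3, 103.5, 107.0, 108.6, 114.5]
side [103.1, 102.5, 102.1, 106.0, 112.8, 122.3]
[201. 110. 217. 229.] -0.917263359860101
[141. 336. 113. 262.] 7.853078757008959
[ 93. 266. 124. 346.] 7.701415384181189
```

>>> arm_command:
  steps:
    - {"x": 0, "y": 0.001, "z": 0.025, "ax": 0, "ay": 0, "az": -0.08, "claw": 1}
    - {"x": 0, "y": 0.001, "z": 0.045, "ax": 0, "ay": 0, "az": -0.08, "claw": 1}
    - {"x": 0, "y": 0.001, "z": 0.06, "ax": 0, "ay": 0, "az": -0.08, "claw": 0.6}
    - {"x": 0, "y": 0.001, "z": 0.068, "ax": 0, "ay": 0, "az": -0.08, "claw": 0.3}
    - {"x": 0, "y": 0.001, "z": 0.068, "ax": 0, "ay": 0, "az": -0.08, "claw": 0.1}
    - {"x": 0, "y": 0.001, "z": 0.068, "ax": 0, "ay": 0, "az": -0.08, "claw": 0.1}
    - {"x": 0, "y": 0.001, "z": 0.068, "ax": 0, "ay": 0, "az": -0.08, "claw": 0.1}

```text
clock: 5.0
tcp_pos: [0.4968, 0.0421, 0.1785]
ee_rot: [-2.195, 2.244, -0.003]
wrist_force: [-0.0, -0.3, -0.8]
opening: 0.551
```

Run:
```python
from plan import *
s=ctrl.get_state();print({k:np.round(s[k],4) for k in s})
d=ctrl.read_camera('wrist');d['T']=wristT(d,s);save('wrist4',np.clip(d['img'].astype(float)*1.7,0,255).astype(np.uint8)[180:480,120:520])
```

```text
{'clock': np.float64(5.0), 'qpos': array([-0.394 ,  0.3997,  0.2838,  2.1693, -0.197 ,  0.5928, -1.5608]), 'dq': array([-0.0009,  0.0012,  0.    ,  0.0019,  0.0005, -0.0012,  0.0007]), 'tau': array([ 9.70000e-03, -3.65715e+01,  2.79960e+00, -1.35168e+01,
        5.20000e-03, -8.00000e-03, -4.00000e-04]), 'tcp_pos': array([0.4968, 0.0421, 0.1785]), 'ee_rot': array([-2.1947,  2.2439, -0.0025]), 'wrist_force': array([-0.0208, -0.3136, -0.7556]), 'wrist_torque': array([ 0.0266, -0.0161, -0.0586]), 'opening': np.float64(0.5515)}
```

View pics/wrist4.png

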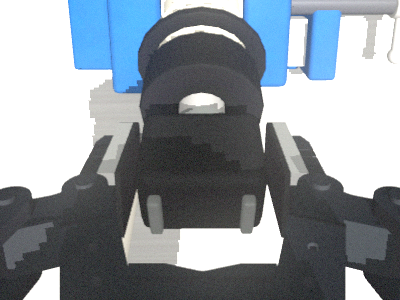

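>>> arm_command:
  steps:
    - {"x": 0, "y": 0.001, "z": 0.003, "ax": 0, "ay": 0, "az": 0, "claw": 0}
    - {"x": 0, "y": 0.001, "z": 0.003, "ax": 0, "ay": 0, "az": 0, "claw": -0.05}
    - {"x": 0, "y": 0.001, "z": 0.003, "ax": 0, "ay": 0, "az": 0, "claw": -0.1}
    - {"x": 0, "y": 0.001, "z": 0.003, "ax": 0, "ay": 0, "az": 0, "claw": -0.1}
    - {"x": 0, "y": 0.001, "z": 0.003, "ax": 0, "ay": 0, "az": 0, "claw": -0.1}

```text
clock: 5.68
tcp_pos: [0.4955, 0.0422, 0.1754]
ee_rot: [-2.195, 2.244, -0.002]
wrist_force: [-1.8, -0.0, 2.1]
opening: 0.462
```

>>> arm_command:
  steps:
    - {"x": 0, "y": 0, "z": 0, "ax": 0, "ay": 0, "az": 0, "claw": -0.2}
    - {"x": 0, "y": 0, "z": 0, "ax": 0, "ay": 0, "az": 0, "claw": -0.2}
    - {"x": 0, "y": 0, "z": 0, "ax": 0, "ay": 0, "az": 0, "claw": -0.2}

```text
clock: 6.05
tcp_pos: [0.4955, 0.0422, 0.1755]
ee_rot: [-2.195, 2.244, -0.002]
wrist_force: [-0.7, -0.2, 2.8]
opening: 0.461
```

>>> arm_command:
  steps:
    - {"x": 0, "y": 0.0005, "z": -0.0014, "ax": 0, "ay": 0, "az": 0, "claw": -0.2}
    - {"x": 0, "y": 0.001, "z": -0.0028, "ax": 0, "ay": 0, "az": 0, "claw": -0.2}
    - {"x": 0, "y": 0.0015, "z": -0.0042, "ax": 0, "ay": 0, "az": 0, "claw": -0.2}
    - {"x": 0, "y": 0.002, "z": -0.0056, "ax": 0, "ay": 0, "az": 0, "claw": -0.2}
    - {"x": 0, "y": 0.0026, "z": -0.007, "ax": 0, "ay": 0, "az": 0, "claw": -0.2}
    - {"x": 0, "y": 0.0031, "z": -0.0085, "ax": 0, "ay": 0, "az": 0, "claw": -0.2}
    - {"x": 0, "y": 0.0034, "z": -0.0094, "ax": 0, "ay": 0, "az": 0, "claw": -0.2}
    - {"x": 0, "y": 0.0034, "z": -0.0094, "ax": 0, "ay": 0, "az": 0, "claw": -0.2}

```text
clock: 7.05
tcp_pos: [0.4921, 0.0422, 0.1849]
ee_rot: [-2.195, 2.244, -0.002]
wrist_force: [1.7, 0.4, -4.5]
opening: 0.465
```

Run:
```python
from plan import *
s=ctrl.get_state();F=s['wrist_force'];a=axes(np.radians(-1.5));print('F in vise axes',np.round(a.T@F,2),s['opening'],s['tcp_pos'])
d=ctrl.read_camera('wrist');d['T']=wristT(d,s);pickle.dump(d,open('wrist5.pkl','wb'));save('wrist5',np.clip(d['img'].astype(float)*1.7,0,255).astype(np.uint8)[180:480,120:520])
```

```text
F in vise axes [ 0.05  0.46 -4.85] 0.46498342737739845 [0.49206268 0.04222746 0.1849088 ]
```

View pics/wrist5.png

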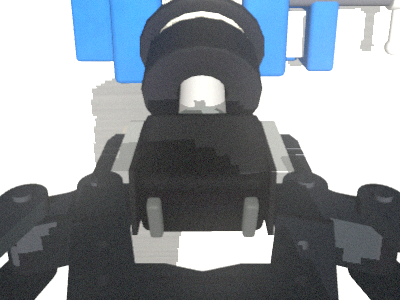

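Head held, the steel rod shows at crop (203,95), and the force is purely axial. I'll continue.

>>> arm_command:
  steps:
    - {"x": 0, "y": 0.0005, "z": -0.0014, "ax": 0, "ay": 0, "az": 0, "claw": -0.2}
    - {"x": 0, "y": 0.001, "z": -0.0028, "ax": 0, "ay": 0, "az": 0, "claw": -0.2}
    - {"x": 0, "y": 0.0015, "z": -0.0042, "ax": 0, "ay": 0, "az": 0, "claw": -0.2}
    - {"x": 0, "y": 0.002, "z": -0.0056, "ax": 0, "ay": 0, "az": 0, "claw": -0.2}
    - {"x": 0, "y": 0.0026, "z": -0.007, "ax": 0, "ay": 0, "az": 0, "claw": -0.2}
    - {"x": 0, "y": 0.0031, "z": -0.0085, "ax": 0, "ay": 0, "az": 0, "claw": -0.2}
    - {"x": 0, "y": 0.0036, "z": -0.0099, "ax": 0, "ay": 0, "az": 0, "claw": -0.2}
    - {"x": 0, "y": 0.0041, "z": -0.0113, "ax": 0, "ay": 0, "az": 0, "claw": -0.2}
    - {"x": 0, "y": 0.0046, "z": -0.0127, "ax": 0, "ay": 0, "az": 0, "claw": -0.2}
    - {"x": 0, "y": 0.0051, "z": -0.0141, "ax": 0, "ay": 0, "az": 0, "claw": -0.2}
    - {"x": 0, "y": 0.0051, "z": -0.0141, "ax": 0, "ay": 0, "az": 0, "claw": -0.2}

```text
clock: 8.48
tcp_pos: [0.4869, 0.0423, 0.199]
ee_rot: [-2.195, 2.244, -0.002]
wrist_force: [1.7, -0.0, -6.0]
opening: 0.453
```

```bash
cat > chk.py <<'E'
import sys
from plan import *
s=ctrl.get_state();F=s['wrist_force'];a=axes(np.radians(-1.5));print(s['clock'],'F vise',np.round(a.T@F,2),s['opening'],s['tcp_pos'],'travel',np.round(a.T@(s['tcp_pos']-[.4955,.0422,.1755])*1e3,2))
d=ctrl.read_camera('wrist');o=pickle.load(open('wrist5.pkl','rb'))
# head shift in gripper image vs wrist5
t=cv2.cvtColor(o['img'],cv2.COLOR_RGB2GRAY)[330:420,255:400];I=cv2.cvtColor(d['img'],cv2.COLOR_RGB2GRAY)
r=cv2.matchTemplate(I[310:440,235:420],t,cv2.TM_CCOEFF_NORMED);print('head shift px',np.array(cv2.minMaxLoc(r)[3])-20,r.max())
d['T']=wristT(d,s);pickle.dump(d,open('last.pkl','wb'))
E
python3 chk.py
```

```text
8.475 F vise [-0.43  0.03 -6.23] 0.4526544687655399 [0.48691826 0.04232539 0.19901787] travel [-2.000e-02 -1.000e-01  2.503e+01]
head shift px [0 0] 0.99366975
```

>>> arm_command:
  steps:
    - {"x": 0, "y": 0.0005, "z": -0.0014, "ax": 0, "ay": 0, "az": 0, "claw": -0.2}
    - {"x": 0, "y": 0.001, "z": -0.0028, "ax": 0, "ay": 0, "az": 0, "claw": -0.2}
    - {"x": 0, "y": 0.0015, "z": -0.0042, "ax": 0, "ay": 0, "az": 0, "claw": -0.2}
    - {"x": 0, "y": 0.002, "z": -0.0056, "ax": 0, "ay": 0, "az": 0, "claw": -0.2}
    - {"x": 0, "y": 0.0026, "z": -0.007, "ax": 0, "ay": 0, "az": 0, "claw": -0.2}
    - {"x": 0, "y": 0.0031, "z": -0.0085, "ax": 0, "ay": 0, "az": 0, "claw": -0.2}
    - {"x": 0, "y": 0.0036, "z": -0.0099, "ax": 0, "ay": 0, "az": 0, "claw": -0.2}
    - {"x": 0, "y": 0.0041, "z": -0.0113, "ax": 0, "ay": 0, "az": 0, "claw": -0.2}
    - {"x": 0, "y": 0.0046, "z": -0.0127, "ax": 0, "ay": 0, "az": 0, "claw": -0.2}
    - {"x": 0, "y": 0.0051, "z": -0.0141, "ax": 0, "ay": 0, "az": 0, "claw": -0.2}
    - {"x": 0, "y": 0.0051, "z": -0.0141, "ax": 0, "ay": 0, "az": 0, "claw": -0.2}
    - {"x": 0, "y": 0.0051, "z": -0.0141, "ax": 0, "ay": 0, "az": 0, "claw": -0.2}

```text
clock: 10.02
tcp_pos: [0.4818, 0.0424, 0.213]
ee_rot: [-2.195, 2.244, -0.002]
wrist_force: [2.6, -0.2, -8.2]
opening: 0.463
```

```bash
python3 chk.py
python3 - <<'E'
from plan import *
d=pickle.load(open('last.pkl','rb'));e=ctrl.read_camera('scene');f=ctrl.read_camera('side')
c1=cv2.resize(e['img'][190:350,220:380],(400,400),interpolation=cv2.INTER_CUBIC);c2=cv2.resize(f['img'][170:330,260:420],(400,400),interpolation=cv2.INTER_CUBIC)
save('fin',np.clip(np.hstack([c1,c2]).astype(float)*1.4,0,255).astype(np.uint8))
s=ctrl.get_state();print(s['clock'],s['wrist_force'],s['tcp_pos'])
E
```

```text
10.025 F vise [-0.35 -0.18 -8.58] 0.4628207581488295 [0.48180035 0.04243085 0.21304742] travel [-3.000e-02 -1.300e-01  3.997e+01]
head shift px [0 0] 0.99331063
10.175 [ 1.98848104 -1.09950172 -6.5589469 ] [0.48181243 0.04243121 0.21301817]
```

View pics/fin.png

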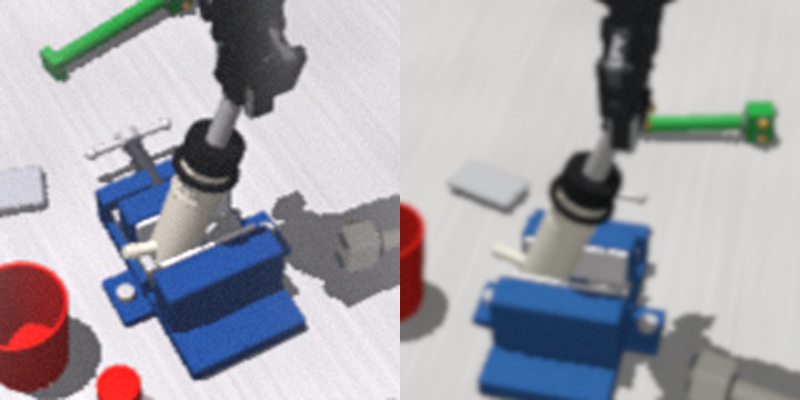

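The picture shows about 40–50 mm of steel rod between collar and head, (210,130) to (235,100) in the left crop. The head is held, travel reads 40.0 mm, the axial force fits the spring, and the sideways force is small. Handing in.

```bash
python3 -c "
from rig import ctrl
print(ctrl.close_job());s=ctrl.get_state();print(s['clock'],s['tcp_pos'],s['opening'])"
```

```text
the job is handed in; nothing more can be done
None
the job is handed in; nothing more can be done
```

The washer's steel rod is drawn about halfway out and the gripper is still holding the black nozzle head there. I pinched the head across its plain faces and drew it along the 20° bore axis at about 10 mm/s.

Last checks before handing in, at about 10.2 s of the 32 s:
- **Travel:** the tool moved 40.0 mm along the axis and drifted about 0.1 mm sideways.
- **Slip:** none seen; the head had not moved in the gripper's view since the first 10 mm of the pull.
- **Force:** 8.6 N along the axis, as the spring plus the plunger's weight would give. The sideways readings I worked out while drawing were all under 0.5 N; a last noisy one was about 1 N.
- **Surroundings:** I never went near the bottle, tub, brush or cover. The final crops show only the cover and parts of the tub and bottle, apparently unmoved.

Two things I could not settle:
- **Grip force:** it cannot be read. I closed only a little past contact, but if the gripper pressed at its fixed force, that is 60 N, right at the limit for the plastic.
- **Vise angle:** my estimates ran from about 0° to −4°, and I used about −1.5°. The low sideways force suggests that was close enough.

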